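# Open up the feeder gearbox for oiling

### The job

A colleague is about to oil the gears of the blue feeder gearbox with the yellow spray can. First lift the loose red cap off the can and set it, open end down as it was, into the round recess of the wooden cap holder. Then tug the gearbox cover up by its black handle, before touching the red latch knob, to learn whether it is caught; if it is, slide the knob all the way to the handle side to free it. Raise the cover to about 45 degrees and finish while still holding it up there in the gripper, with the can left standing and the log, the tape roll and the screwdriver undisturbed.

Things in the scene. Friction and masses are not known exactly. Their poses are not given: they have to be found in the camera images.
- can_center (a point): Yellow oil spray can, loose, standing upright, 58 mm diameter; this point is half-way up its body, 65 mm above its base. The body's flat shoulder is 130 mm above the table; on it stand a steel collar (28 mm diameter, 8 mm high) and a white nozzle (12 mm diameter) whose top is 158 mm above the table, both inside the cap at the start.
- cap_center (a point): Loose red plastic cap over the nozzle: round cup turned upside down, 42 mm outer diameter, 44 mm high, inner diameter 37 mm, 20 g; this point is its centre, 22 mm above its open rim, z axis up. At the start the rim rests on the can's shoulder, so this point is 152 mm above the table; lift it 30 mm to clear the nozzle.
- holder_floor (a point): Fixed wooden cap holder, a block 80 x 80 x 45 mm high with a round recess of 49 mm diameter, 10 mm deep, in the middle of its top; this point is the centre of the recess floor, 35 mm above the table. The seated cap's centre is 22 mm above this point and its top 34 mm proud of the block, so carry the cap by its upper half to keep the fingertips off the block.
- gearbox: Blue gearbox, fixed to the table: housing 200 x 260 x 106 mm high (x, y, z), origin at the centre of its underside, x axis from the handle side to the hinge side (roughly away from the robot). The latch block (110 x 70 x 84 mm high) stands against its -y side, a motor at its +x side. Inside, out of sight, a catch may or may not lie over the cover's keeper.
- cover_handle (a point): Middle of the black handle bar of the grey cover: round bar 12 mm thick, 110 mm long along the gearbox's y axis, carried by an arm at each end, its axis 47 mm in front of the cover's edge (50 mm in front of the housing's front wall), 115 mm above the table when shut. Open space below it.
- cover_hinge (a point): Middle of the cover's hinge line, which runs along the gearbox's y axis, 112 mm above the table; the handle bar is 250 mm from it, towards -x of the gearbox when shut.
- cover (a joint): Angle of the grey cover (about 0.5 kg, 206 x 266 x 10 mm), rad: 0 shut, grows as the handle rises, stop at 1.3. It falls shut by itself; lifting it at the handle takes about 2 to 4 N. When caught, it rattles up about 0.03 rad (7 mm at the handle) and then stops hard; if free, it simply comes up.
- latch_knob (a point): Red upright latch knob on the latch block: 18 mm diameter; this point is on its axis, 113 mm above the table, 15 mm below its top; the block's top is 29 mm below this point.
- latch (a joint): Slide of the latch knob, m: about 0 at the start, grows towards -x of the gearbox (the handle side), end stop at 0.030. It takes about 3 N and stays where it is left. Slid fully to 0.030 (beyond 0.022 is enough) it draws the hidden catch clear, and the catch stays clear. The knob's start position says nothing about whether the cover is caught.
- log: Bystander: short upright log, 84 mm diameter, 88 mm high, origin at the centre of its underside.
- tape: Bystander: orange roll of tape lying flat, 76 mm outer diameter, 22 mm high, origin at the centre of its underside.
- screwdriver: Bystander: screwdriver with blue handle lying flat, about 200 mm long along its x axis.
Things that resemble listed ones, but are neither listed nor needed, are in the scene too. What is meant by the part that bears can_center is not pink, and is the smaller of those in its own colour. Of the things that look like the part that bears cap_center, the smaller one is meant.

How it is judged:
On the way, in this order (a step that is already met when the one before it is completed fails the run):
1. the cap sits in the holder's recess, open end down, let go (horizontal distance between cap_center and holder_floor below 0.008 m and z of cap_center in the frame of holder_floor between 0.017 and 0.027 m and angle between cap_center's own z axis and vertical below 0.15 rad and contact force between the fingers and cap below 0.1 N), for 0.2 s.
2. the cover has been tugged up by the fingers, the latch knob still at its start (value of joint cover above 0.012 rad and value of joint latch below 0.008 m and contact force between the fingers and cover above 0.5 N), for 0.1 s.
3. the cover is held up at about 45 degrees by the fingers (value of joint cover between 0.6 and 1 rad and contact force between the fingers and cover above 0.5 N), for 0.3 s.
At the end, for the whole second after the job is handed in: The cover is still, held by the fingers (contact over 0.5 N) at 0.6 to 1.0 rad (34 to 57 degrees); the cap is let go in the holder's recess (centre within 8 mm of its axis, 17 to 27 mm above its floor, tilt under 0.15 rad, open end down); the can stands upright (tilt under 0.15 rad) (all of step 1 and all of step 3 and velocity of joint cover between -0.1 and 0.1 rad/s and angle between can_center's own z axis and vertical below 0.15 rad); the arm keeps its last pose, push and grip.
It fails at once if the can is tipped over (angle between can_center's own z axis and vertical above 0.4 rad).
It fails at once if the log is pushed more than 30 mm (distance of log from where it was at the start of the episode above 0.03 m).
It fails at once if the tape is pushed more than 30 mm (distance of tape from where it was at the start of the episode above 0.03 m).
It fails at once if the screwdriver is pushed more than 30 mm (distance of screwdriver from where it was at the start of the episode above 0.03 m).
It also fails if it takes over 72 s, if anything falls off the work surface, if the arm or the gripper's body presses on something with over 40 N, if the wrist force passes 120 N, or if a joint passes its speed limit or range.

### The arm

A 6-joint arm with a two-finger parallel gripper is mounted at the origin on the work surface. World frame = base frame: x ahead of the robot, y to its left, z up, the work surface at z = 0. Lengths are in m, angles in rad, forces in N, time in s.
With the tool pointing down it reaches from about 0.4 to 0.825 m from the base axis. Payload 7 kg.
Tool frame: the origin (TCP) lies at the very end of the fingers, on their centre line; the grasp point (between the pads) lies 19 mm behind it (r.tcp_to_grasp is the distance from the TCP to the grasp point, in m); z points along the fingers, y is the line along which they close (so a half turn about z gives the same grasp; the last joint's range is limited). The gripper opens to 88 mm and grips with 3 to 60 N. Pads are 19 mm wide; open, the fingers measure 130 mm over their backs; the gripper's body (78 mm by 193 mm) begins 47 mm behind the grasp point.
Start: joints at [-0.884, 0.359, 0.012, 0, -1.224, -0.288], TCP at [0.262, -0.622, 0.227] pointing down, gripper open.
Joint ranges: [-3.07, 3.07], [-1.43, 2.12], [-1.02, 1.25], [-3.03, 1.67], [-3.05, -0], [-3.03, 3.03]. Speed limits (rad/s): [2.39, 2.39, 3.01, 3.14, 3.14, 3.14].

### API

Orientations are given as a 3x3 rotation matrix whose columns are the frame's x, y, z axes.
In Python, from rig import r, set_gripper, solver, viewer, status gives the robot as it stands. Calls block until the motion is done:
- r.movep(position, orientation): joint-space move of the TCP to a pose.
- r.move_straight(position, rotation=None, v=0.15, stop_force=None): straight line of the TCP; rotation=None keeps the orientation; v is the mean speed in m/s. With stop_force (N) it stops when the force on the tool has changed by that much, and returns True; else False.
- r.move_joints(angles): joint-space move.
- set_gripper(opening, squeeze=None): finger opening in m; squeeze is the grip in N (None keeps the last); returns when the fingers have stopped.
- r.dwell(seconds).
- solver.solve_ik(position, orientation): joint angles nearest the present ones, or None.
- viewer.grab_frame(name): name is "scene" or "top"; returns the picture (480x640x3 uint8, blue, green, red); there is no depth.
- viewer.calibration(name): a dict with "fx", "fy", "cx", "cy" (pixels), "origin" and "attitude" of the camera in the world. Camera axes: x right, y up, looking along -z (the intrinsics and any distortion apply to the point x, -y, -z); pixel columns grow to the right and rows downward; lengths in m; the calibration is good to about 2 mm. A picture is of the moment at which its call begins. calibration takes no time and is no camera call.
A pose or a line that the arm cannot do raises r.IKError and nothing moves.
- r.sign_off(): hands the job in; it is judged then, once.
Readings, each from a call of its own:
- status.current_time(): time.
- status.current_joints(): joint angles.
- status.current_joint_vel(): joint speeds.
- status.current_joint_torque(): joint torques, N m.
- status.current_tool_pos(): TCP position.
- status.current_tcp_rot(): TCP orientation.
- status.current_wrist_force(): force on the tool from outside, world axes, zero at the start.
- status.current_ft_torque(): the same for the moment, N m.
- status.current_opening(): finger opening in m.
- status.current_grasp_force(): force on a finger pad.
Only numpy, scipy, OpenCV 4.12 (cv2) and the standard library are available. Lean on these libraries where they do the work, as an engineer would, in place of code of your own. Each camera call takes 0.05 s, during which the arm holds its last target. There are 200 camera calls.

## Working session

There is one attempt and no reset: what is moved stays moved. The work goes in short steps, each a Python script; the robot and the scene stay as the last script left them, time stands still between calls to the robot, and variables do not carry over. Pictures are saved under pics/ and viewed, at most 10 in all, crops included, and the job is handed in when it is done.

```bash
ls; mkdir -p pics; python3 - <<'E'
from rig import r,set_gripper,solver,viewer,status
import cv2
for n in("scene","top"):
    cv2.imwrite(f"pics/{n}0.png",viewer.grab_frame(n)); print(viewer.calibration(n))
E
```

```text
pics
{'fx': 446.12112899148, 'fy': 446.12112899148, 'cx': 325.4644398917374, 'cy': 238.6959824273839, 'origin': array([1.0366491 , 0.74850267, 0.78355074]), 'attitude': array([[-0.84193524, -0.32546888,  0.4303662 ],
       [ 0.53948413, -0.52268247,  0.66012113],
       [ 0.01009598,  0.78795498,  0.61565008]])}
{'fx': 503.72594774807993, 'fy': 503.72594774807993, 'cx': 316.24825855467964, 'cy': 230.93955171373622, 'origin': array([0.44710384, 0.04276033, 1.37411795]), 'attitude': array([[-0.02539919,  0.99621241, -0.08316077],
       [-0.99966717, -0.02493469,  0.00661954],
       [ 0.00452088,  0.08330122,  0.99651416]])}
```

View pics/scene0.png

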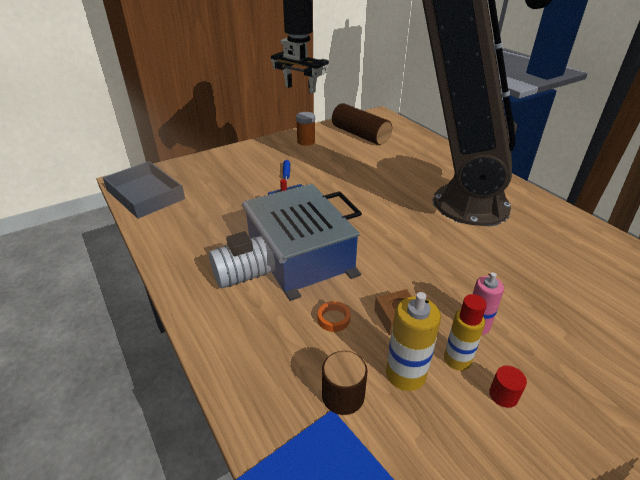

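View pics/top0.png

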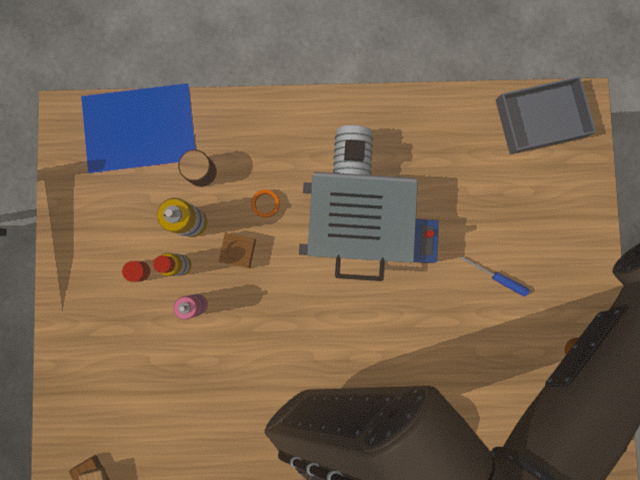

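The scene and top pictures show these candidates:
- **Yellow cans (top picture):** a large uncapped one at (172,213) and a smaller capped one at (163,265). The pink can at (186,307) is excluded. The smaller yellow one fits.
- **Red caps:** one on the small can at (163,265) and one loose on the table at (135,271).

I'll confirm in an enlarged crop.

```bash
python3 - <<'E'
import cv2,numpy as np
t=cv2.imread("pics/top0.png"); s=cv2.imread("pics/scene0.png")
def z(i,x,y,w,h,k): return cv2.resize(i[y:y+h,x:x+w],None,fx=k,fy=k,interpolation=cv2.INTER_CUBIC)
a=z(t,110,225,160,60,5)      # 800x300
b=z(t,290,160,160,60*2,2.5)  # 400x300
c=z(s,370,270,160,120,2.5)
cv2.imwrite("pics/c1.png",np.vstack([a,np.hstack([b,c])]))
cv2.imwrite("pics/c2.png",np.vstack([z(t,300,220,160,60,5),z(s,240,160,160,60,5)]))
E
```

```text
(no output)
```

View pics/c1.png

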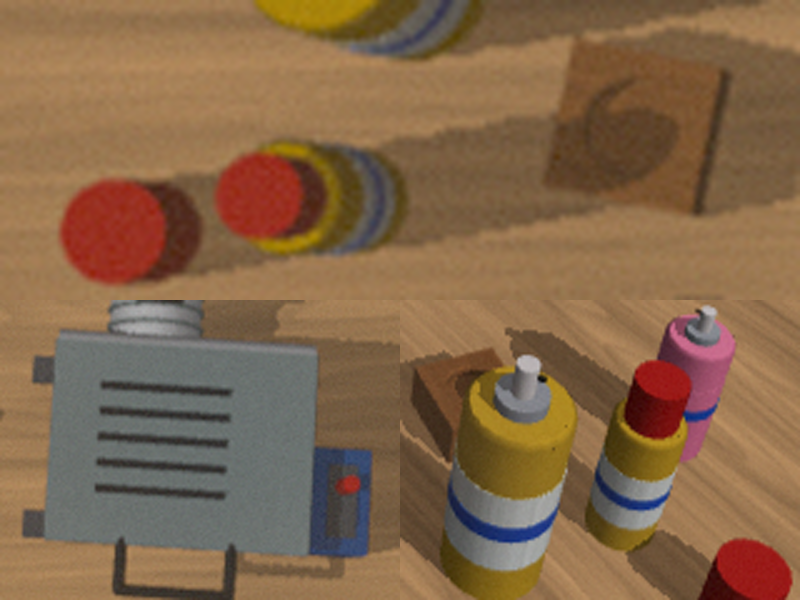

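View pics/c2.png

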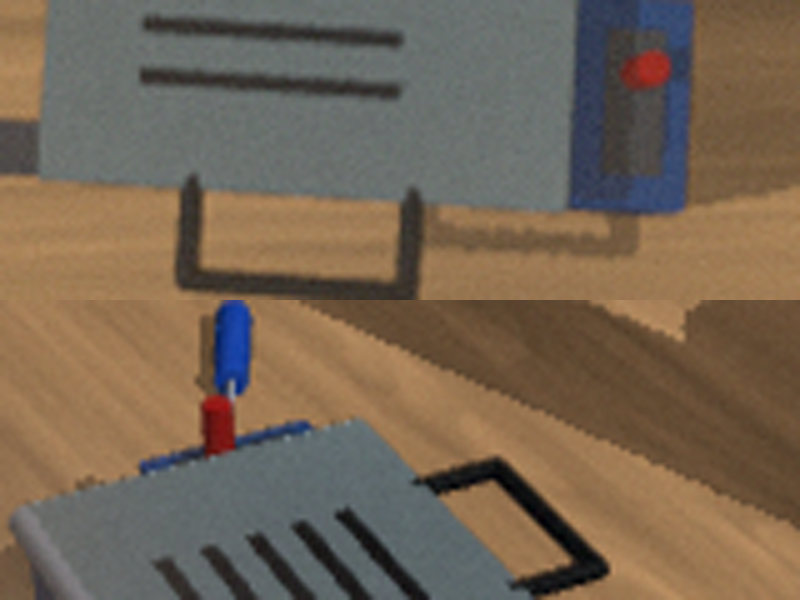

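The crop confirms it. The cap on the small can, at top (162,264), is about 17.4 px wide (about 41 mm), smaller than the loose one at about 21 px. So the capped small can is meant. The handle bar, knob and recess are also visible, so I'll locate them.

```bash
cat > h.py <<'E'
from rig import r,set_gripper,solver,viewer,status
import numpy as np, cv2
def ray(n,u,v):
    c=viewer.calibration(n); d=np.array([(u-c['cx'])/c['fx'],-(v-c['cy'])/c['fy'],-1.])
    return np.array(c['origin']),np.array(c['attitude'])@d
def atz(n,u,v,z):
    o,d=ray(n,u,v); return o+d*(z-o[2])/d[2]
def proj(n,p):
    c=viewer.calibration(n); q=np.array(c['attitude']).T@(np.asarray(p)-c['origin'])
    return np.array([c['cx']-c['fx']*q[0]/q[2],c['cy']+c['fy']*q[1]/q[2]])
def down(yaw): # tool z down, closing (y) axis at angle yaw in world
    y=np.array([np.cos(yaw),np.sin(yaw),0]);z=np.array([0,0,-1.])
    return np.column_stack([np.cross(y,z),y,z])
E
python3 - <<'E'
from h import *
np.set_printoptions(precision=4,suppress=True)
f=lambda x,y,ox,oy,k:(ox+(x+.5)/k-.5,oy+(y+.5)/k-.5)
T=lambda x,y:f(x,y,110,225,5)
T2=lambda x,y:f(x,y,300,220,5)
S2=lambda x,y:f(x,y-300,240,160,5)
S1=lambda x,y:f(x-400,y-300,370,270,2.5)
P=lambda l,n,uv,z:print(l,atz(n,*uv,z))
P('cap top','top',T(260,195),.174)
P('cap top','scene',S1(661,389),.174)
for c in [(577,38),(727,70),(700,213),(547,185),(638,126.5),(632,130)]: P('holder','top',T(*c),.045)
P('hL','top',T2(187,277),.115);P('hR','top',T2(410,288),.115)
P('hR','scene',S2(497,464),.115);P('hL','scene',S2(601,570),.115)
P('knob','top',T2(657,67),.128);P('knob','scene',S2(217,402),.128)
g=lambda x,y:f(x,y-300,290,160,2.5)
for c in [(60,332),(316,349),(310,553),(45,540)]: P('cover','top',g(*c),.116)
P('tape','top',(265,203),.02);P('log','top',(195,166),.088);P('bigcan','top',(175,215),.2)
P('shaft','top',(465,259),.01);P('pink','top',(186,307),.15)
for z in(0,.3): print(status.current_tool_pos(),status.current_opening())
E
```

```text
cap top [0.4786 0.4039 0.174 ]
cap top [0.4836 0.4125 0.174 ]
holder [0.5607 0.2753 0.045 ]
holder [0.5418 0.1963 0.045 ]
holder [0.4667 0.2116 0.045 ]
holder [0.4835 0.2919 0.045 ]
holder [0.5131 0.2436 0.045 ]
holder [0.5113 0.2468 0.045 ]
hL [ 0.4408 -0.0145  0.115 ]
hR [ 0.4325 -0.1254  0.115 ]
hR [ 0.4231 -0.1261  0.115 ]
hL [ 0.435  -0.0108  0.115 ]
knob [ 0.5388 -0.2504  0.128 ]
knob [ 0.5343 -0.2487  0.128 ]
cover [0.7006 0.0371 0.116 ]
cover [ 0.6769 -0.2215  0.116 ]
cover [ 0.471  -0.2069  0.116 ]
cover [0.4906 0.0573 0.116 ]
tape [0.6395 0.1706 0.02  ]
log [0.7308 0.3435 0.088 ]
bigcan [0.5908 0.3647 0.2   ]
shaft [ 0.4746 -0.3671  0.01  ]
pink [0.3736 0.3525 0.15  ]
[ 0.2619 -0.6216  0.2257] 0.08782614842470773
[ 0.2619 -0.6216  0.2257] 0.08782614842470773
```

```bash
cat > fit.py <<'E'
from h import *
from scipy.optimize import least_squares
def red(img,box):
    x,y,w,h=box; b,g,rr=[img[y:y+h,x:x+w,i].astype(int) for i in range(3)]
    m=((rr>70)&(rr>2.2*g)&(rr>2.2*b)).astype(np.uint8)
    n,l,st,_=cv2.connectedComponentsWithStats(m); k=1+np.argmax(st[1:,4])
    X,Y,W,H,_=st[k]; return np.array([x+X,y+Y,x+X+W-1,y+Y+H-1])
def pred(n,p,R,z0,z1):
    a=np.linspace(0,2*np.pi,60)
    q=np.array([proj(n,[p[0]+R*np.cos(t),p[1]+R*np.sin(t),z]) for z in(z0,z1) for t in a])
    return np.r_[q.min(0),q.max(0)]
def fit(bb,p0,R,z0,z1):
    s=least_squares(lambda p:np.concatenate([pred(n,p,R,z0,z1)-b for n,b in bb.items()]),p0)
    print(bb,s.x,s.fun.round(1)); return s.x
if __name__=="__main__":
    t=cv2.imread("pics/top0.png"); s=cv2.imread("pics/scene0.png")
    fit({'top':red(t,(150,250,28,30)),'scene':red(s,(450,285,45,50))},[.48,.405],.021,.130,.174)
    fit({'top':red(t,(418,225,25,20))},[.536,-.25],.009,.09,.128)
    for yc in(1,-1):
        for yp in (0,2):
            print(yc,yp,[solver.solve_ik(p,down(y*np.pi/2)) for p,y in(([.479,.404,.15],yc),([.512,.245,.057],yp))])
E
python3 fit.py
```

```text
{'top': array([153, 256, 170, 271], dtype=int32), 'scene': array([463, 294, 486, 325], dtype=int32)} [0.4757033  0.40946248] [-2.6  0.1  3.3  2.8 -3.2  0.7  1.3  1.8]Traceback (most recent call last):
  File "fit.py", line 18, in <module>
    fit({'top':red(t,(418,225,25,20))},[.536,-.25],.009,.09,.128)
    ~~~^^^^^^^^^^^^^^^^^^^^^^^^^^^^^^^^^^^^^^^^^^^^^^^^^^^^^^^^^^
  File "fit.py", line 13, in fit
    s=least_squares(lambda p:np.concatenate([pred(n,p,R,z0,z1)-b for n,b in bb.items()]),p0)
    return func(*args, **kwargs)
    vector_fun = VectorFunction(
        fun_wrapped,
    ...<6 lines>...
        workers=workers
    )
    self._update_fun()
    ~~~~~~~~~~~~~~~~^^
    self.f = self.fun_wrapped(xp_copy(self.x))
             ~~~~~~~~~~~~~~~~^^^^^^^^^^^^^^^^^
    return np.atleast_1d(self.fun(x))
                         ~~~~~~~~^^^
    return self.f(x, *self.args, **self.kwargs)
           ~~~~~~^^^^^^^^^^^^^^^^^^^^^^^^^^^^^^
  File "fit.py", line 13, in <lambda>
    s=least_squares(lambda p:np.concatenate([pred(n,p,R,z0,z1)-b for n,b in bb.items()]),p0)
                                             ~~~~^^^^^^^^^^^^^
  File "fit.py", line 10, in pred
    q=np.array([proj(n,[p[0]+R*np.cos(t),p[1]+R*np.sin(t),z]) for z in(z0,z1) for t in a])
                ~~~~^^^^^^^^^^^^^^^^^^^^^^^^^^^^^^^^^^^^^^^^^
  File "h.py", line 9, in proj
    c=viewer.calibration(n); q=np.array(c['attitude']).T@(np.asarray(p)-c['origin'])
ValueError: time passes only in moves, steps and waits
```

```bash
sed -i 's/^def ray/CAL={n:viewer.calibration(n) for n in("top","scene")}\ndef ray/; s/c=viewer.calibration(n)/c=CAL[n]/' h.py
sed -i 's/rr>70/rr>35/; s/2\.2\*/2.0*/g' fit.py; python3 fit.py
```

```text
{'top': array([153, 256, 173, 272], dtype=int32), 'scene': array([460, 294, 486, 325], dtype=int32)} [0.47604851 0.40684699] [-1.5 -0.1  1.3  1.6 -1.3 -0.1  0.1  1. ]
{'top': array([424, 230, 433, 237], dtype=int32)} [ 0.53895445 -0.24823113] [-0.8 -0.6  0.8  0.7]
1 0 [array([ 1.01174167,  0.33713187, -0.20321986,  0.        , -1.03044459,
       -2.58253799]), array([ 0.79101295,  0.35153168, -0.43617011,  0.        , -0.78309454,
        2.35057971])]
1 2 [array([ 1.01174167,  0.33713187, -0.20321986,  0.        , -1.03044459,
       -2.58253799]), array([ 0.79101295,  0.35153168, -0.43617011,  0.        , -0.78309454,
       -0.79101295])]
-1 0 [array([ 1.01174167,  0.33713187, -0.20321986,  0.        , -1.03044459,
        0.55905466]), array([ 0.79101295,  0.35153168, -0.43617011,  0.        , -0.78309454,
        2.35057971])]
-1 2 [array([ 1.01174167,  0.33713187, -0.20321986,  0.        , -1.03044459,
        0.55905466]), array([ 0.79101295,  0.35153168, -0.43617011,  0.        , -0.78309454,
       -0.79101295])]
```

```bash
python3 - <<'E'
from h import *
np.set_printoptions(precision=4,suppress=True)
p=status.current_tool_pos(); R=down(-np.pi/2)
r.move_straight([p[0],p[1],.32],v=.3)
r.movep([.477,.405,.26],R)
set_gripper(.07)
print(r.move_straight([.477,.405,.152],v=.12,stop_force=6),status.current_tool_pos())
set_gripper(0.0,squeeze=5)
print(status.current_opening(),status.current_grasp_force(),status.current_time(),status.current_wrist_force())
r.move_straight([.477,.405,.230],v=.1)
print(status.current_opening(),status.current_grasp_force())
t=viewer.grab_frame("top");s=viewer.grab_frame("scene");cv2.imwrite("pics/t1.png",t);cv2.imwrite("pics/s1.png",s)
z=lambda i,x,y:cv2.resize(i[y:y+120,x:x+160],None,fx=2.5,fy=2.5,interpolation=cv2.INTER_CUBIC)
cv2.imwrite("pics/v1.png",np.hstack([z(t,100,200),z(s,400,240)]))
E
```

```text
False [0.4774 0.4054 0.1528]
0.041728128716558704 5.000015060068108 6.4 [-0.5251 -0.4432  1.4533]
0.04189100347306168 5.000021028681658
```

View pics/v1.png

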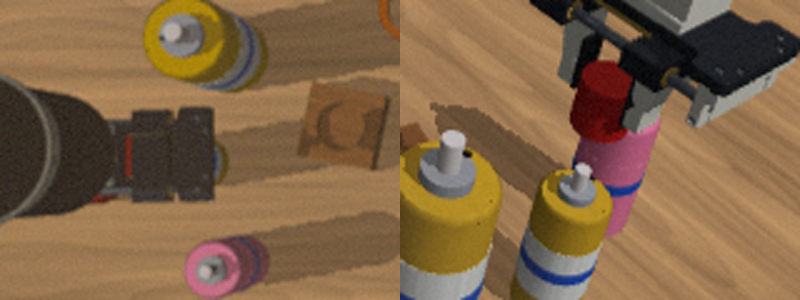

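Cap is lifted in the gripper (opening 42 mm) and the can still stands with its nozzle bare. Next I check the cap's offset in the pads and place it, lowering until contact.

```bash
python3 - <<'E'
from fit import *
np.set_printoptions(precision=4,suppress=True)
s=cv2.imread("pics/s1.png")
b=red(s,(400,240,120,70))
q=least_squares(lambda x:(pred('scene',[x[0],.4054],.021,.208,.252)-b)[[0,1,3]],[.477])
print(b,q.x,q.fun)
for u,v,z in((237.6,249.8,.045),(237.7,250.9,.04)): print(atz('top',u,v,z))
h=np.array([.5125,.2445]); R=down(np.pi)
# yaw from -90 to 180: tool x: offset dx at pick maps onto the new tool x axis
Rp=down(-np.pi/2); off=np.array([q.x[0]-.4774,0,0]); off=np.clip(off,-.004,.004); off2=(R@Rp.T@off)[:2]; print(off,off2)
g=h-off2
r.movep([*g,.20],R)
r.move_straight([*g,.075],v=.12)
print(r.move_straight([*g,.055],v=.02,stop_force=3),status.current_tool_pos(),status.current_wrist_force(),status.current_time())
E
```

```text
[468 264 492 297] [0.4744] [-1.0837 -1.3706 -0.7109]
[0.5133 0.2426 0.045 ]
[0.5106 0.2431 0.04  ]
[-0.003  0.     0.   ] [0.    0.003]
True [0.5126 0.2416 0.0659] [0.7117 0.2563 1.5867] 10.4083
```

```bash
python3 - <<'E'
from h import *
t=viewer.grab_frame("top");s=viewer.grab_frame("scene");cv2.imwrite("pics/t2.png",t);cv2.imwrite("pics/s2.png",s)
z=lambda i,x,y:cv2.resize(i[y:y+100,x:x+100],None,fx=4,fy=4,interpolation=cv2.INTER_CUBIC)
cv2.imwrite("pics/v2.png",np.hstack([z(t,190,200),z(s,340,240)]))
E
```

```text
(no output)
```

View pics/v2.png

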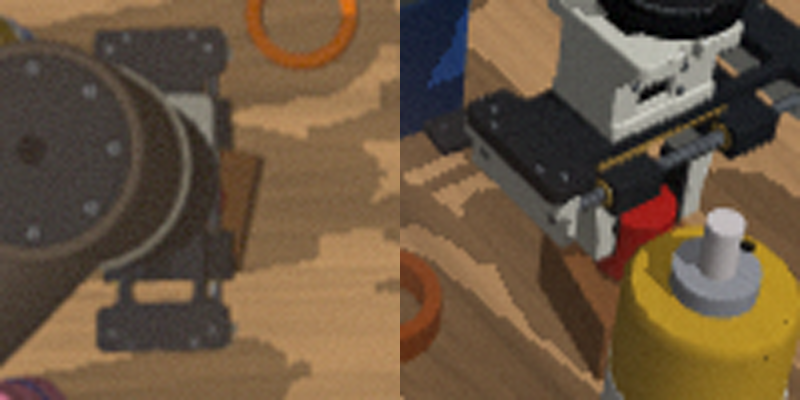

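The view shows the cap between the fingers over the holder, but the big can hides the fit. The stop height says the rim is resting near the block's top, so I'll search around with small lifts.

```bash
python3 - <<'E'
from h import *
np.set_printoptions(precision=4,suppress=True)
g=np.array([.5125,.2415])
for d in [(0,.003),(0,.006),(-.003,.003),(.003,.003),(0,-.003),(-.003,0),(.003,0),(.004,.006),(-.004,.006),(.004,-.003),(-.004,-.003)]:
    q=g+d
    r.move_straight([*status.current_tool_pos()[:2],.072],v=.06)
    r.move_straight([*q,.072],v=.04); r.dwell(.1)
    hit=r.move_straight([*q,.0575],v=.025,stop_force=4)
    p=status.current_tool_pos(); print(d,hit,p,status.current_wrist_force(),status.current_opening())
    if p[2]<.0605: break
print(status.current_time())
E
```

```text
(0, 0.003) True [0.5124 0.2439 0.057 ] [ 1.8948 -0.9608  3.2733] 0.0421796235273603
11.7167
```

```bash
python3 - <<'E'
from fit import *
np.set_printoptions(precision=4,suppress=True)
set_gripper(.07); r.dwell(.3)
p=status.current_tool_pos()
r.move_straight([p[0],p[1],.24],v=.2)
# go on to above the handle
yaw=-.076
hd=np.array([.4345,-.0705])
sols=[(y,solver.solve_ik([*hd,.2],down(y))) for y in(yaw,yaw+np.pi)]
print(sols)
y=min((s for s in sols if s[1] is not None),key=lambda s:abs(s[1][5]))[0]
r.movep([*hd,.26],down(y))
set_gripper(.036)
t=viewer.grab_frame("top");s=viewer.grab_frame("scene");cv2.imwrite("pics/t3.png",t);cv2.imwrite("pics/s3.png",s)
fit({'top':red(t,(215,230,50,40))},[.512,.244],.021,.035,.079)
print(y,status.current_time(),status.current_tool_pos())
z=lambda i,x,y,w,h,k:cv2.resize(i[y:y+h,x:x+w],None,fx=k,fy=k,interpolation=cv2.INTER_CUBIC)
cv2.imwrite("pics/v3.png",np.hstack([z(t,200,210,80,80,5),z(s,240,130,160,160,2.5)]))
E
```

```text
[(-0.076, array([ 0.29  , -0.0177, -0.5177,  0.    , -1.0708,  2.7756])), (3.065592653589793, array([ 0.29  , -0.0177, -0.5177,  0.    , -1.0708, -0.366 ]))]
{'top': array([227, 241, 244, 257], dtype=int32)} [0.5146 0.2458] [-0.8 -0.4  0.9  0.4]
3.065592653589793 15.8917 [ 0.4345 -0.0706  0.26  ]
```

View pics/v3.png

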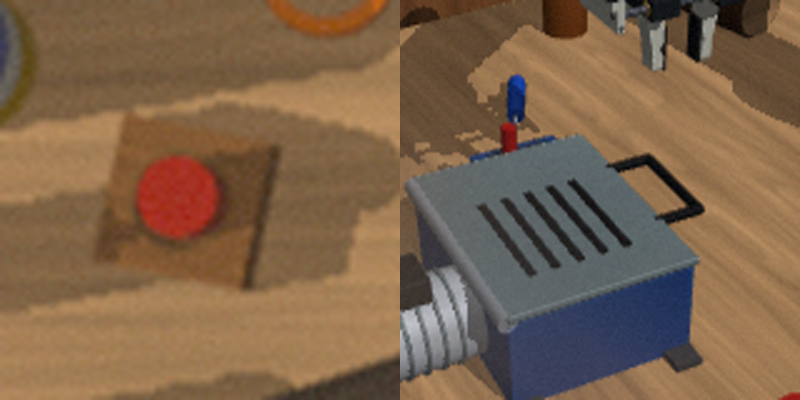

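The cap stands upright in the recess, at about crop (178,197). Now the handle tug.

```bash
python3 - <<'E'
from h import *
np.set_printoptions(precision=4,suppress=True)
hd=[.4345,-.0705]
r.move_straight([*hd,.15],v=.2)
print(r.move_straight([*hd,.096],v=.06,stop_force=6),status.current_tool_pos())
set_gripper(0,squeeze=20)
print(status.current_opening(),status.current_grasp_force(),status.current_wrist_force())
p=status.current_tool_pos()
hit=r.move_straight([p[0],p[1],p[2]+.014],v=.03,stop_force=12)
print(hit,status.current_tool_pos()-p,status.current_wrist_force()); r.dwell(.3)
print(status.current_tool_pos()-p,status.current_wrist_force(),status.current_opening(),status.current_grasp_force(),status.current_time())
E
```

```text
False [ 0.4348 -0.0704  0.0963]
0.011397275220078535 20.007919371128082 [-6.3262  3.1741  5.8338]
True [0.0002 0.0001 0.0074] [ 2.8957 -1.4713 -3.0997]
[0.0001 0.0001 0.0065] [ 5.6476 -1.2415 -3.5819] 0.011156191754997803 20.0113445520401 18.8167
```

It stopped hard at about 7 mm, so the cover is caught. I'll lower it, let go, and slide the knob.

```bash
python3 - <<'E'
from h import *
np.set_printoptions(precision=4,suppress=True)
p=status.current_tool_pos(); y=-.076+np.pi; gx=np.array([np.cos(-.076),np.sin(-.076)])
r.move_straight([p[0],p[1],.0963],v=.04)
set_gripper(.036)
r.move_straight([p[0],p[1],.2],v=.2)
k=np.array([.5375,-.2490])
r.movep([*k,.2],down(y)); set_gripper(.07)
print(r.move_straight([*k,.099],v=.1,stop_force=6),status.current_tool_pos())
set_gripper(0,squeeze=20)
print(status.current_opening(),status.current_grasp_force(),status.current_wrist_force())
q=status.current_tool_pos(); e=k-gx*.042
hit=r.move_straight([*e,.099],v=.05,stop_force=20)
print(hit,status.current_tool_pos()-q,status.current_wrist_force(),status.current_opening())
r.dwell(.2); set_gripper(.07); q=status.current_tool_pos()
r.move_straight([q[0],q[1],.22],v=.2)
hd=[.4345,-.0705]
r.movep([*hd,.22],down(y)); set_gripper(.036)
t=viewer.grab_frame("top");s=viewer.grab_frame("scene");cv2.imwrite("pics/t4.png",t);cv2.imwrite("pics/s4.png",s)
print(status.current_time())
cv2.imwrite("pics/v4.png",cv2.resize(s[140:240,220:380],None,fx=4,fy=4,interpolation=cv2.INTER_CUBIC))
E
```

```text
False [ 0.538  -0.2491  0.0996]
0.017344214061440776 20.000420808792114 [-2.273   0.9154  2.1422]
True [-0.03    0.0027  0.0003] [ 3.7121  0.2007 -2.0002] 0.017510348543070726
28.3667
```

View pics/v4.png

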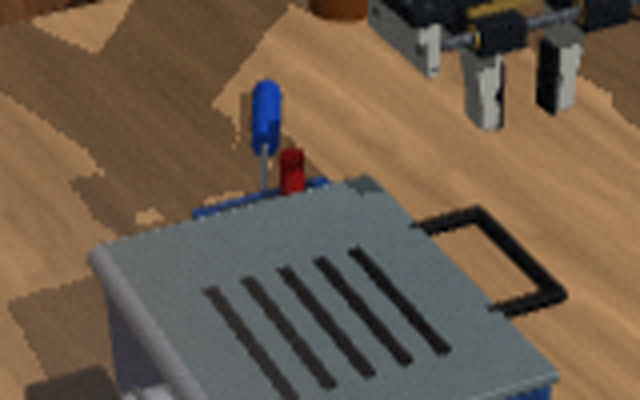

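The knob travelled 30 mm to its stop and now stands at the handle side, crop (292,170). I'll regrasp and raise the cover along its arc.

```bash
python3 - <<'E'
from h import *
np.set_printoptions(precision=4,suppress=True)
y=-.076+np.pi; gx=np.array([np.cos(-.076),np.sin(-.076)]); hd=np.array([.434,-.0705])
r.move_straight([*hd,.15],v=.2)
print(r.move_straight([*hd,.096],v=.08,stop_force=6))
set_gripper(0,squeeze=25)
print(status.current_opening(),status.current_wrist_force())
p=status.current_tool_pos(); f0=np.arctan2(.003,.25)
for th in np.linspace(.065,.78,12):
    dx=.25*(np.cos(f0)-np.cos(f0+th)); dz=.25*(np.sin(f0+th)-np.sin(f0))
    hit=r.move_straight([*(p[:2]+gx*dx),p[2]+dz],v=.08,stop_force=25)
    print(round(th,2),hit,status.current_wrist_force(),status.current_opening())
    if hit: break
r.dwell(.5)
print(status.current_tool_pos()-p,status.current_opening(),status.current_grasp_force(),status.current_wrist_force(),status.current_time())
t=viewer.grab_frame("top");s=viewer.grab_frame("scene");cv2.imwrite("pics/s5.png",s);cv2.imwrite("pics/t5.png",t)
E
```

```text
False
0.011561027415728623 [-6.2754  2.7451  7.4717]
0.06 False [ 1.5341 -0.0187 -3.7749] 0.01112050089937564
0.13 False [-0.3959  0.2124 -3.6462] 0.010879065713482183
0.2 False [-0.1131  0.8946 -3.0853] 0.011209128004839695
0.26 False [-2.236  -0.1739 -2.3915] 0.011026833891904264
0.32 False [-3.6583  1.3622 -1.3457] 0.01086774788778067
0.39 False [-7.0619  0.5498 -0.2413] 0.010570665681592107
0.46 False [-8.6991  1.1395  1.0893] 0.010991200640081094
0.52 False [-9.2918  1.6922  2.5189] 0.011294577632208485
0.58 False [-11.1739   2.1284   4.3303] 0.011065831302688511
0.65 False [-14.4519   1.9764   7.4704] 0.011317423779969532
0.72 False [-15.8981   2.644   10.0637] 0.01102654460752451
0.78 False [-17.3055   2.5355  13.3866] 0.011066842950909721
[ 0.0718 -0.0064  0.1767] 0.011035631411820221 25.02190589904785 [-17.1012   2.2607  14.2574] 34.9333
```

View pics/s5.png

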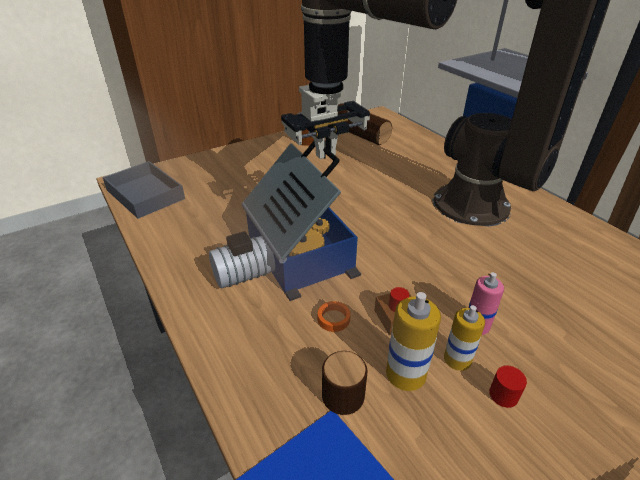

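The cover is held up at about 45 degrees by its handle with a firm grip. The cap is in the holder, the can stands, and the log, tape and screwdriver look undisturbed. I'm handing in.

```bash
python3 - <<'E'
from h import *
print(abs(status.current_joint_vel()).max()); print(r.sign_off())
E
```

```text
0.0014905162932950776
the job is handed in; nothing more can be done
None
```

I handed the job in at about 35 s: the cap is seated in the holder, the tug showed the cover was caught, the latch is slid fully over, and the gripper holds the cover at about 45°; the hand-in call returned no verdict.

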